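# Turn over the reversible plate of a waffle maker

## Task

The loose cooking plate is clipped in the open waffle maker with its smooth griddle side up. Pull it up out of its four spring catches, turn it over so that the side with the waffle pockets faces up, and press it back into the waffle maker until it lies flat and fully home under the catches. You may stand it on end in the slotted wooden rest to change your grip; leave the jar, the can and the small pot of picks standing where they are.

Things in the scene. Friction and masses are not known exactly. Their poses are not given: they have to be found in the camera images.
- plate: reversible cooking plate, dark metal slab 120 (own x) x 56 (own y) x 16 mm (own z), 0.17 to 0.31 kg; origin at its centre. Its +z face is the smooth griddle; its -z face has a rim and a 7 x 3 grid of square studs (waffle pockets). Grip it across the 56 mm width at mid-length.
- maker: white waffle maker, fixed; origin at the centre of its underside, x along the plate's length, y across, z up. Housing 190 x 150 mm, 30 mm high; aluminium bed 100 x 48 mm on it, top at z = 55 mm. End stops at x = +-62.5 mm, up to z = 63 mm (2.5 mm play at each end). The plate's long sides are free for fingers between x = +-34 mm, also 25 mm below the plate.
- bed (a point): centre of the bed's top, on which the plate lies (55 mm above the maker's origin, axes as the maker's); the plate's centre is 8 mm above this point when home.
- catch (a point): centre of the catch roller at the maker's +x +y corner, axes as the maker's. Four steel rollers, 12 mm in diameter, 10 mm long, at x = +-42, y = +-32, z = 75.5 mm of the maker, overhang the seated plate's upper long edges by 2 mm and yield outwards in y: 10 to 15 N in all to pull the plate out or press it in. Their housings reach from y = +-31 to +-47 mm, up to z = 61 mm.
- hinge (a point): middle of the hinge of the maker's upper half, which stands fixed open on the maker's +y side (away from the robot): 190 mm wide, leaning back from y = 86 mm at z = 30 mm to y = 172 mm at its top, z = 122 mm of the maker
- jar: bystander: brown closed jar, 68 mm across, 100 mm tall; origin at the centre of its underside
- can: bystander: closed can, 74 mm across, 80 mm tall; origin at the centre of its underside
- picks: bystander: small closed pot of cocktail picks, 40 mm across, 70 mm tall; origin at the centre of its underside
- rest: slotted wooden rest, fixed to the table: foot 120 (own x) x 150 (own y) x 15 mm, origin at the centre of its underside; across its middle two upright cheeks, 48 mm long in x, 14 mm thick, up to z = 53 mm, with a slot 26 mm wide (in y) and 38 mm deep between them. The plate can stand in it on a short end (faces towards +-y, leaning up to 16 degrees; centre then about 75 mm up).
There are look-alikes about, which are no part of the job. Of the things that look like the plate, the largest one is meant.

How it is judged:
By the outcome, as a careful person would: the job done as asked, in the order asked, and still so for the second after the job is handed in, with the robot touching nothing.
It also fails if it takes over 72 s, if anything falls off the work surface, if the arm or the gripper's body presses on something with over 40 N, if the wrist force passes 120 N, or if a joint passes its speed limit or range.

## Robot

A 6-joint arm with a two-finger parallel gripper is mounted at the origin on the work surface. World frame = base frame: x ahead of the robot, y to its left, z up, the work surface at z = 0. Lengths are in m, angles in rad, forces in N, time in s.
With the tool pointing down it reaches from about 0.35 to 0.975 m from the base axis. Payload 4.9 kg.
Tool frame: the origin (TCP) lies at the very end of the fingers, on their centre line; the grasp point (between the pads) lies ctrl.hold_point_z behind it (ctrl.hold_point_z is the distance from the TCP to the grasp point, in m); z points along the fingers, y is the line along which they close (so a half turn about z gives the same grasp; the last joint's range is limited). The gripper opens to 85 mm and grips with 20 to 120 N. Pads are 22 mm wide; open, the fingers measure 114 mm over their backs; the gripper's body (76 mm by 85 mm) begins 54 mm behind the grasp point. The pads swing forward as they close: fully open they stand 13 mm farther back than shut.
Start: joints at [1.028, 0.053, 1.613, -0, 1.476, -0.119], TCP at [0.257, 0.57, 0.231] pointing down, gripper open.
Joint ranges: [-3.01, 3.01], [-1.01, 2.22], [0.06, 2.58], [-1.02, 4.17], [0.09, 2.62], [-3.14, 3.14]. Speed limits (rad/s): [2.57, 2.57, 3.14, 3.14, 3.14, 3.14].

## Interface

Orientations are given as a rotation vector (axis times angle).
In Python, from station import ctrl gives the robot as it stands. The module is installed in compiled form; this text tells all that it offers.
- The arm moves only by the tool jog_arm, never from a script. Its argument "deltas" is a list of rows, each a list of 3 entries, a list of its own where there are three numbers: the closure, from -1 (fully open) to 1 (shut), then the shift along the world's x, y, z scaled (see below), then the turn, a rotation vector about the world's x, y, z scaled (see below). A call has 1 to 12 rows; each row is the pose to reach, as a shift and turn from the pose commanded when the call began, turning the shorter way round; what a row does not reach only later rows make up. The controller multiplies each number of a shift by 0.4 m and each number of a turn by 180 degrees. A row lasts 1/12 s, in which the tool goes at most 41.7 mm and 7.16 degrees, less where a joint would pass 70% of its speed; a pose out of reach is approached as far as the arm can. A call with a number of a shift or a turn outside -1 to 1 is refused whole. A call with a gripper value outside its range is refused whole. The fingers move at their own pace and stop on an object; "squeeze" is the grip in N (left out, the last holds). Time passes only in rows, so rows that repeat a pose let the fingers close. It gives the time, the measured TCP pose, the force, the opening and the grip force at its end, in the units of the state.
- ctrl.get_obs(): the state, without advancing time (a new reading comes with each control period).
- ctrl.get_image(name): name is "scene" or "top" or "wrist"; returns the picture (420x560x3 uint8, red, green, blue); there is no depth.
- ctrl.get_calibration(name): a dict with "K" (3x3 intrinsics, pixels), "dist_coeffs" ([k1, k2, p1, p2, k3] as OpenCV has them; the pictures are not rectified), "extrinsics" (4x4, takes a point from world to camera coordinates). Camera axes: x right, y down, z forward; pixel columns grow to the right and rows downward; lengths in m; the calibration is good to about 2 mm. A picture is of the moment at which its call begins: read the wrist's pose just before it. get_calibration takes no time and is no camera call; for the wrist camera it gives the pose at the moment of the call.
- ctrl.finish_job(): hands the job in; it is judged then, once.
The state is a dict: "t": time; "q": joint angles; "dq": joint speeds; "effort": joint torques, N m; "tool_pos": TCP position; "tool_rot": TCP orientation; "contact_force": force on the tool from outside, world axes, zero at the start; "wrist_torque": the same for the moment, N m; "opening": finger opening in m; "grip_force": force on a finger pad.
Only numpy, scipy, OpenCV 4.12 (cv2) and the standard library are available. Lean on these libraries where they do the work, as an engineer would, in place of code of your own. Each camera call takes 0.05 s, during which the arm holds its last target. There are 200 camera calls.

## Working session

There is one attempt and no reset: what is moved stays moved. The work goes in short steps, Python scripts to look and compute and a tool call to move; the robot and the scene stay as the last step left them, time stands still between calls to the robot, and variables do not carry over. Pictures are saved under pics/ and viewed, at most 10 in all, crops included, and the job is handed in when it is done.

Besides the shell and the picture viewer there is one more tool, called by a JSON object that holds its "api" and its "payload", one argument or row to a line. jog_arm: Moves the arm, as the interface text tells. Its arguments: {"type":"object","properties":{"deltas":{"type":"array","items":{"type":"array"}},"squeeze":{"type":"number"}},"required":["deltas"]}

```bash
mkdir -p pics; python3 - <<'E'
from station import ctrl
import cv2, numpy as np
o=ctrl.get_obs(); print(o['t'],o['tool_pos'],o['tool_rot'],o['opening'],ctrl.hold_point_z)
for n in ('scene','top'):
    im=ctrl.get_image(n); cv2.imwrite(f'pics/{n}0.png',im[:,:,::-1])
    c=ctrl.get_calibration(n); print(n,np.round(c['K'],1).tolist(),c['dist_coeffs'],np.round(c['extrinsics'],3).tolist())
E
```

```text
0.0 [0.25669523 0.56916755 0.23006282] [-0.66057442 -3.07069691  0.00307124] 0.08530180943158551 0.0187
scene [[420.2, 0.0, 275.5], [0.0, 420.2, 208.1], [0.0, 0.0, 1.0]] [-0.07142784  0.          0.          0.          0.        ] [[-0.637, 0.771, 0.01, 0.334], [0.644, 0.539, -0.543, -0.294], [-0.424, -0.339, -0.84, 1.412], [0.0, 0.0, 0.0, 1.0]]
top [[538.1, 0.0, 283.6], [0.0, 538.1, 218.2], [0.0, 0.0, 1.0]] [-0.05291462  0.          0.          0.          0.        ] [[-0.024, -1.0, -0.004, -0.002], [-0.991, 0.024, -0.134, 0.537], [0.134, 0.001, -0.991, 1.614], [0.0, 0.0, 0.0, 1.0]]
```

View pics/scene0.png

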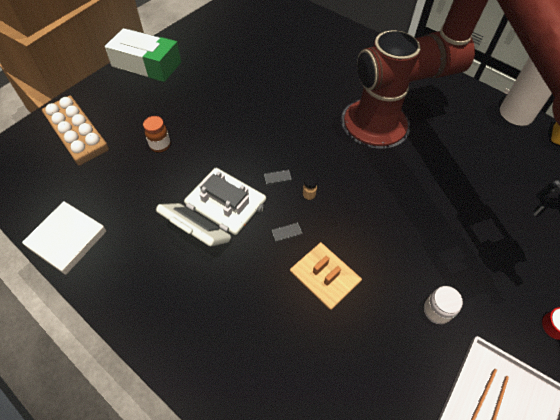

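View pics/top0.png

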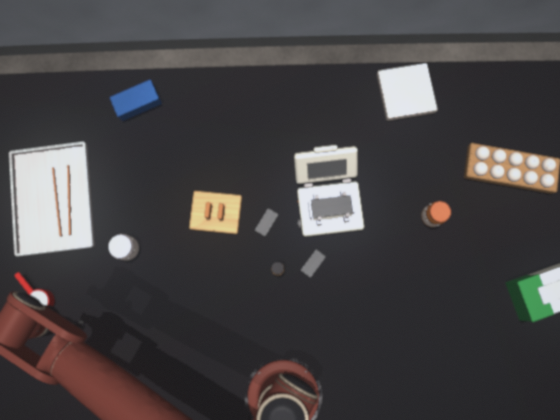

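The top view shows the maker near (331,209) with the plate in it, the rest near (216,212), the picks near (278,269), the jar at (438,213) and the can at (123,247). There are also two thin grey look-alikes. I'll enlarge a crop of each view.

```bash
python3 - <<'E'
import cv2, numpy as np
a=cv2.imread('pics/top0.png')[140:285,180:380]; a=cv2.resize(a,None,fx=4,fy=4,interpolation=cv2.INTER_CUBIC)
a=cv2.convertScaleAbs(a,alpha=1.3,beta=20);cv2.imwrite('pics/topc.png',a)
b=cv2.imread('pics/scene0.png')[160:310,150:370]; b=cv2.resize(b,None,fx=3.6,fy=3.6,interpolation=cv2.INTER_CUBIC)
cv2.imwrite('pics/scenec.png',cv2.convertScaleAbs(b,alpha=1.2,beta=20))
E
```

```text
(no output)
```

View pics/topc.png

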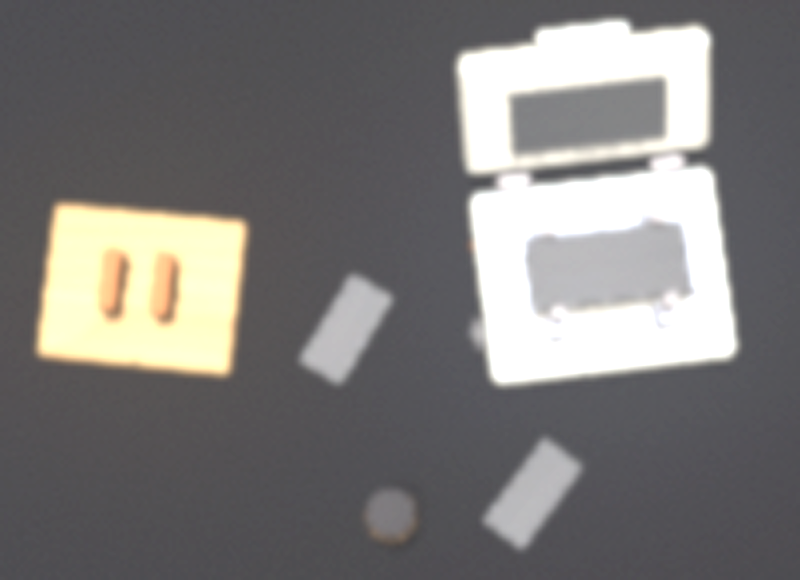

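View pics/scenec.png

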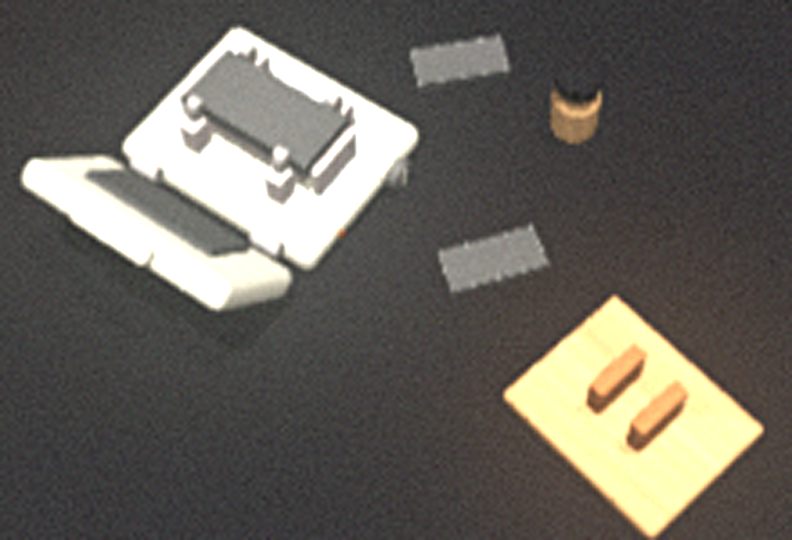

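The top crop shows the housing corners at (471,190), (716,168), (737,355) and (494,384). The rest's foot is at (54,203), (247,219), (231,376) and (38,355), and its cheeks are at x≈114 and x≈165. The scene crop confirms the plate is griddle up, with the hinge on the far side.

```bash
cat > h.py <<'E'
from station import ctrl
import cv2, numpy as np
from scipy.optimize import least_squares
C={n:ctrl.get_calibration(n) for n in('top','scene')}
def proj(c,P):
    E=np.array(c['extrinsics']);r,_=cv2.Rodrigues(E[:3,:3])
    return cv2.projectPoints(np.array(P,float).reshape(-1,1,3),r,E[:3,3],np.array(c['K']),np.array(c['dist_coeffs']))[0].reshape(-1,2)
def unproj(c,uv,z):
    E=np.array(c['extrinsics']);n=cv2.undistortPoints(np.array(uv,float).reshape(-1,1,2),np.array(c['K']),np.array(c['dist_coeffs'])).reshape(-1,2)
    d=np.c_[n,np.ones(len(n))]@E[:3,:3];o=-E[:3,:3].T@E[:3,3]
    return o+d*((z-o[2])/d[:,2])[:,None]
E
python3 - <<'E'
from h import *
T=lambda l:np.array(l)/4+[180,140]
S=lambda l:np.array(l)/3.6+[150,160]
def quad(name,c,uv,z):
    P=unproj(c,uv,z)[:,:2]; m=P.mean(0)
    s=[np.linalg.norm(P[i]-P[(i+1)%4]) for i in range(4)]
    d=(P[1]-P[0])+(P[2]-P[3]); e=(P[0]-P[3])+(P[1]-P[2])
    print(name,m.round(4),'sides',np.round(s,3),'yaw01',round(np.degrees(np.arctan2(d[1],d[0])),1),'yaw30',round(np.degrees(np.arctan2(e[1],e[0])),1))
quad('maker top',C['top'],T([(471,190),(716,168),(737,355),(494,384)]),.028)
quad('rest top',C['top'],T([(54,203),(247,219),(231,376),(38,355)]),.015)
quad('plate top',C['top'],T([(530,237),(683,222),(690,293),(540,312)]),.071)
quad('maker scene',C['scene'],S([(310,268),(125,140),(237,28),(415,133)]),.028)
quad('rest scene',C['scene'],S([(652,537),(505,395),(614,296),(763,428)]),.015)
quad('plate scene',C['scene'],S([(310,175),(183,97),(230,53),(354,123)]),.071)
for n,uv,z in(('picks',T([(391,510)]),.07),('cheek1',T([(114,285)]),.053),('cheek2',T([(164,287)]),.053),('jar',[(439,212)],.1),('can',[(123,244)],.08)):print(n,unproj(C['top'],uv,z)[0].round(3))
E
```

```text
maker top [ 0.5648 -0.1622] sides [0.191 0.147 0.188 0.152] yaw01 -85.4 yaw30 4.5
rest top [0.5644 0.1967] sides [0.152 0.124 0.151 0.12 ] yaw01 -96.9 yaw30 -6.3
plate top [ 0.564  -0.1633] sides [0.116 0.054 0.114 0.057] yaw01 -84.9 yaw30 4.5
maker scene [ 0.5661 -0.1529] sides [0.192 0.139 0.183 0.146] yaw01 -86.5 yaw30 5.9
rest scene [0.5661 0.2036] sides [0.146 0.117 0.148 0.118] yaw01 -97.2 yaw30 -6.6
plate scene [ 0.5671 -0.1492] sides [0.125 0.054 0.12  0.057] yaw01 -84.7 yaw30 4.2
picks [0.385 0.006 0.07 ]
cheek1 [0.561 0.213 0.053]
cheek2 [0.559 0.175 0.053]
jar [ 0.535 -0.475  0.1  ]
can [0.465 0.466 0.08 ]
```

{"api": "jog_arm", "payload": {
  "deltas": [
    [-1,[0.68,-0.92,0.22],[0,0,-0.404]],
    [-1,[0.68,-0.92,0.22],[0,0,-0.404]],
    [-1,[0.68,-0.92,0.22],[0,0,-0.404]],
    [-1,[0.68,-0.92,0.22],[0,0,-0.404]],
    [-1,[0.68,-0.92,0.22],[0,0,-0.404]],
    [-1,[0.68,-0.92,0.22],[0,0,-0.404]],
    [-1,[0.68,-0.92,0.22],[0,0,-0.404]],
    [-1,[0.68,-0.92,0.22],[0,0,-0.404]],
    [-1,[0.68,-0.92,0.22],[0,0,-0.404]],
    [-1,[0.68,-0.92,0.22],[0,0,-0.404]],
    [-1,[0.68,-0.92,0.22],[0,0,-0.404]],
    [-1,[0.68,-0.92,0.22],[0,0,-0.404]]
  ]
}}

```text
t: 1.1
tool_pos: [0.5319, 0.1971, 0.3202]
tool_rot: [2.357, 2.072, 0.001]
contact_force: [-0.3, -0.4, 0.3]
opening: 0.0854
grip_force: 0.0
```

```bash
cat >> h.py <<'E'
from scipy.spatial.transform import Rotation as R
def st():
    o=ctrl.get_obs(); M=R.from_rotvec(o['tool_rot']).as_matrix()
    print('t',round(o['t'],2),'p',o['tool_pos'].round(4),'z',M[:,2].round(3),'y',M[:,1].round(3),'q',np.round(o['q'],3),'op',round(o['opening'],4),'F',np.round(o['contact_force'],1),'g',o['grip_force']);return o
def wrist(name):
    o=st(); im=ctrl.get_image('wrist');c=ctrl.get_calibration('wrist')
    cv2.imwrite(f'pics/{name}.png',im[:,:,::-1]); np.savez(f'pics/{name}.npz',**c)
E
python3 -c "
from h import *
wrist('w1')"
```

```text
t 1.1 p [0.5319 0.1971 0.3202] z [ 0.002 -0.002 -1.   ] y [ 0.992 -0.128  0.003] q [ 0.225 -0.123  1.638 -0.002  1.625  0.353] op 0.0854 F [-0.3 -0.4  0.3] g 0.0
```

View pics/w1.png

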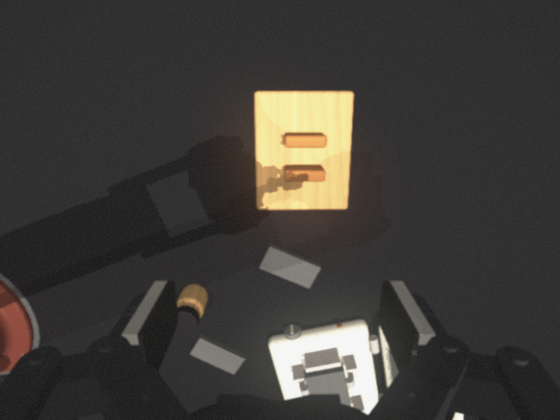

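The wrist view shows the rest's foot corners at (255,92), (353,92), (349,210) and (257,210). Its cheeks are at (305,140) and (305,174). The maker is near (325,365), partly hidden by the fingers. Next I'll move over the maker.

{"api": "jog_arm", "payload": {
  "deltas": [
    [-1,[0.0,-0.9,0],[0,0,0.067]],
    [-1,[0.0,-0.9,0],[0,0,0.067]],
    [-1,[0.0,-0.9,0],[0,0,0.067]],
    [-1,[0.0,-0.9,0],[0,0,0.067]],
    [-1,[0.0,-0.9,0],[0,0,0.067]],
    [-1,[0.0,-0.9,0],[0,0,0.067]],
    [-1,[0.0,-0.9,0],[0,0,0.067]],
    [-1,[0.0,-0.9,0],[0,0,0.067]],
    [-1,[0.0,-0.9,0],[0,0,0.067]],
    [-1,[0.0,-0.9,0],[0,0,0.067]]
  ]
}}

```text
t: 1.98
tool_pos: [0.5283, -0.1616, 0.318]
tool_rot: [-2.126, -2.312, 0.003]
contact_force: [-0.2, 0.0, -0.8]
opening: 0.0857
grip_force: 0.0
```

```bash
python3 - <<'E'
from h import *
c=dict(np.load('pics/w1.npz'))
P=unproj(c,[(255,92),(353,92),(349,210),(257,210)],.015)[:,:2];print(P.round(4).tolist(),P.mean(0).round(4),[round(np.linalg.norm(P[i]-P[(i+1)%4]),3) for i in range(4)])
E_=c['extrinsics'];print('cam',(-E_[:3,:3].T@E_[:3,3]).round(3),E_[2,:3].round(3))
print(unproj(c,[(306,135),(306,170)],.053).round(4), unproj(c,[(326,147),(286,147)],.053).round(4))
wrist('w2')
a=cv2.imread('pics/w2.png')[60:280,150:440];cv2.imwrite('pics/w2c.png',cv2.resize(a,None,fx=2.7,fy=2.7,interpolation=cv2.INTER_CUBIC))
E
```

```text
[[0.5154, 0.2796], [0.6311, 0.2653], [0.6162, 0.1176], [0.4965, 0.1329]] [0.5648 0.1989] [np.float64(0.117), np.float64(0.148), np.float64(0.121), np.float64(0.148)]
cam [0.543 0.281 0.462] [-0.04  -0.322 -0.946]
[[0.5678 0.2265 0.053 ]
 [0.5636 0.1866 0.053 ]] [[0.5889 0.2103 0.053 ]
 [0.5439 0.2159 0.053 ]]
t 1.98 p [ 0.5283 -0.1616  0.318 ] z [-0.002 -0.001 -1.   ] y [ 0.996  0.084 -0.002] q [-4.310e-01 -1.560e-01  1.671e+00 -1.000e-03  1.628e+00 -5.150e-01] op 0.0857 F [-0.2  0.  -0.8] g 0.0
```

View pics/w2c.png

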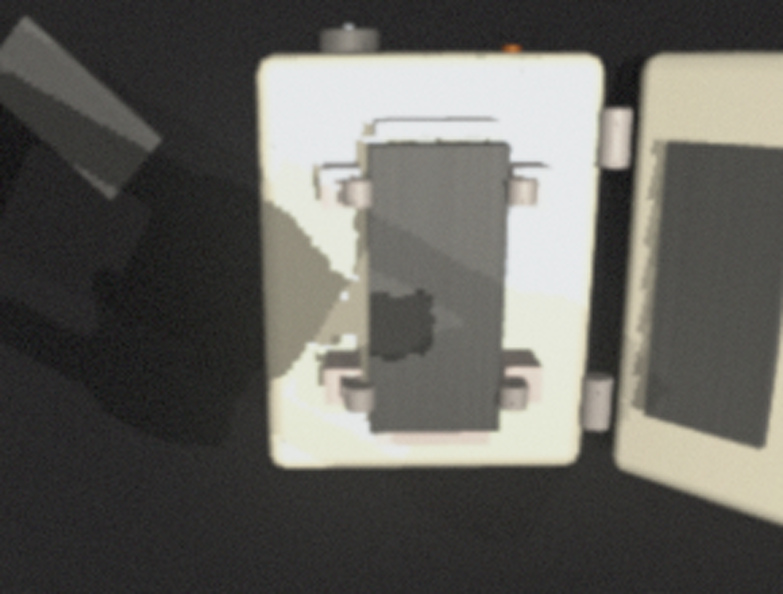

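The crop shows the housing corners at (258,54), (604,54), (578,466) and (273,466). The plate top is at (366,142), (509,142), (498,432) and (371,432), with four rollers beside it, and its edges run parallel to the image axes.

```bash
python3 - <<'E'
from h import *
c=dict(np.load('pics/w2.npz'));W=lambda l:np.array(l)/2.7+[150,60]
for n,uv,z in(('maker',[(258,54),(604,54),(578,466),(273,466)],.03),('plate',[(366,142),(509,142),(498,432),(371,432)],.071),('rollers',[(357,186),(524,186),(514,386),(359,390)],.0805)):
    P=unproj(c,W(uv),z)[:,:2];d=P[0]-P[3]+P[1]-P[2]
    print(n,P.round(3).tolist(),P.mean(0).round(4),[round(float(np.linalg.norm(P[i]-P[(i+1)%4])),3) for i in range(4)],np.degrees(np.arctan2(d[1],d[0])))
E
```

```text
maker [[0.484, -0.07], [0.629, -0.057], [0.648, -0.243], [0.502, -0.256]] [ 0.5659 -0.1564] [0.146, 0.187, 0.146, 0.186] 95.62257752955334
plate [[0.532, -0.1], [0.587, -0.095], [0.599, -0.215], [0.545, -0.219]] [ 0.5657 -0.1572] [0.056, 0.12, 0.054, 0.12] 95.96425382855254
rollers [[0.53, -0.116], [0.594, -0.11], [0.601, -0.191], [0.538, -0.198]] [ 0.5655 -0.1539] [0.064, 0.081, 0.064, 0.082] 95.45746441219603
```

```bash
cat >> h.py <<'E'
MK=(np.array([.5657,-.157,0]),5.5); RS=(np.array([.565,.199,0]),-7.)
def plan(tgt,yaw,tau,back=0.,hold=.0187,q=True):
    """tgt: grasp point; yaw of closing axis; tau: tilt about that axis (+: tool points to +y); back: retreat along tool"""
    o=st() if q else ctrl.get_obs()
    M0=R.from_rotvec(o['tool_rot']);y=np.radians(yaw);u=np.array([np.cos(y),np.sin(y),0]);s=1 if M0.as_matrix()[:,1]@u>0 else -1
    B=R.from_matrix(np.c_[np.cross(s*u,[0,0,-1]),s*u,[0,0,-1]])
    T=R.from_rotvec(np.radians(tau)*u)*B
    d=T.as_matrix()[:,2]; p=np.array(tgt)+(hold-back)*d
    print('TCP',p.round(4),'d',d.round(3),'shift',((p-o['tool_pos'])/.4).round(4).tolist(),'turn',((T*M0.inv()).as_rotvec()/np.pi).round(4).tolist(),'rows',np.ceil(max(np.linalg.norm(p-o['tool_pos'])/.0417,np.degrees((T*M0.inv()).magnitude())/7.16)))
E
python3 -c "
from h import *
plan(MK[0]+[0,0,.063],MK[1],-30,.11)"
```

```text
t 2.03 p [ 0.5285 -0.1593  0.3181] z [-0.002  0.001 -1.   ] y [ 0.996  0.085 -0.002] q [-0.428 -0.157  1.672  0.     1.629 -0.513] op 0.0853 F [ 0.5  1.1 -0.8] g 0.0
TCP [ 0.5613 -0.1116  0.1421] d [ 0.048 -0.498 -0.866] shift [0.082, 0.1193, -0.4401] turn [-0.1664, -0.0157, 0.0034] rows 5.0
```

{"api": "jog_arm", "payload": {
  "deltas": [
    [-1,[0.082,0.12,-0.22],[-0.1664,-0.0157,0.0034]],
    [-1,[0.082,0.12,-0.22],[-0.1664,-0.0157,0.0034]],
    [-1,[0.082,0.12,-0.22],[-0.1664,-0.0157,0.0034]],
    [-1,[0.082,0.12,-0.44],[-0.1664,-0.0157,0.0034]],
    [-1,[0.082,0.12,-0.44],[-0.1664,-0.0157,0.0034]],
    [-1,[0.082,0.12,-0.44],[-0.1664,-0.0157,0.0034]],
    [-1,[0.082,0.12,-0.44],[-0.1664,-0.0157,0.0034]]
  ]
}}

```text
t: 2.62
tool_pos: [0.5591, -0.1079, 0.1392]
tool_rot: [1.818, 2.018, -0.495]
contact_force: [0.7, -0.8, 0.1]
opening: 0.0852
grip_force: 0.0
```

```bash
python3 -c "
from h import *
plan(MK[0]+[0,0,.063],MK[1],-30,.0)"
```

```text
t 2.62 p [ 0.5591 -0.1079  0.1392] z [ 0.044 -0.497 -0.867] y [ 0.995  0.102 -0.008] q [-0.079 -0.014  1.906 -0.554  1.211  0.005] op 0.0852 F [ 0.7 -0.8  0.1] g 0.0
TCP [ 0.5666 -0.1663  0.0468] d [ 0.048 -0.498 -0.866] shift [0.0188, -0.146, -0.231] turn [-0.0001, -0.0026, -0.002] rows 3.0
```

```bash
python3 -c "
from h import *
plan(MK[0]+[0,0,.063],MK[1],33,.11)"
```

```text
t 2.62 p [ 0.5591 -0.1079  0.1392] z [ 0.044 -0.497 -0.867] y [ 0.995  0.102 -0.008] q [-0.079 -0.014  1.906 -0.554  1.211  0.005] op 0.0852 F [ 0.7 -0.8  0.1] g 0.0
TCP [ 0.5705 -0.2065  0.1396] d [-0.052  0.542 -0.839] shift [0.0285, -0.2464, 0.0009] turn [0.3482, 0.0323, -0.0032] rows 9.0
```

{"api": "jog_arm", "payload": {
  "deltas": [
    [-1,[0.014,-0.12,0.1],[0.3482,0.0323,-0.0032]],
    [-1,[0.014,-0.12,0.1],[0.3482,0.0323,-0.0032]],
    [-1,[0.014,-0.12,0.1],[0.3482,0.0323,-0.0032]],
    [-1,[0.014,-0.12,0.1],[0.3482,0.0323,-0.0032]],
    [-1,[0.0285,-0.246,0.1],[0.3482,0.0323,-0.0032]],
    [-1,[0.0285,-0.246,0.1],[0.3482,0.0323,-0.0032]],
    [-1,[0.0285,-0.246,0.05],[0.3482,0.0323,-0.0032]],
    [-1,[0.0285,-0.246,0.0],[0.3482,0.0323,-0.0032]],
    [-1,[0.0285,-0.246,0.0],[0.3482,0.0323,-0.0032]],
    [-1,[0.0285,-0.246,0.0],[0.3482,0.0323,-0.0032]],
    [-1,[0.0285,-0.246,0.0],[0.3482,0.0323,-0.0032]]
  ]
}}

```text
t: 3.53
tool_pos: [0.5744, -0.2112, 0.1458]
tool_rot: [-1.808, -1.972, -0.534]
contact_force: [0.8, 0.6, 0.2]
opening: 0.0852
grip_force: 0.0
```

```bash
python3 -c "
from h import *
plan(MK[0]+[0,0,.063],MK[1],33,.0)
im=ctrl.get_image('wrist');cv2.imwrite('pics/w3.png',im[:,:,::-1])"
```

```text
t 3.53 p [ 0.5744 -0.2112  0.1458] z [-0.042  0.537 -0.842] y [0.996 0.086 0.005] q [-0.66   0.301  1.556  0.412  1.681 -0.785] op 0.0852 F [0.8 0.6 0.2] g 0.0
TCP [ 0.5647 -0.1469  0.0473] d [-0.052  0.542 -0.839] shift [-0.0242, 0.1608, -0.2462] turn [0.002, 0.0017, 0.0033] rows 3.0
```

View pics/w3.png

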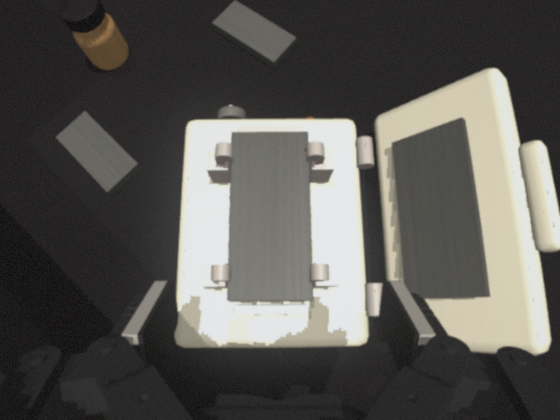

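The plate's corners are at (231,133), (307,133), (312,300) and (228,300), and it sits centred between the fingers at (145,310) and (410,310). I'll check its position against my estimate.

```bash
python3 -c "
from h import *
c=ctrl.get_calibration('wrist')
P=unproj(c,[(231,133),(307,133),(312,300),(228,300)],.071);print(P.round(4).tolist(),P.mean(0).round(4))
plan(MK[0]+[0,0,.063],MK[1],33,.0)"
```

```text
[[0.5324, -0.1043, 0.071], [0.5874, -0.0993, 0.071], [0.5987, -0.2165, 0.071], [0.5444, -0.2214, 0.071]] [ 0.5657 -0.1604  0.071 ]
t 3.58 p [ 0.5747 -0.2102  0.1467] z [-0.042  0.536 -0.843] y [0.996 0.087 0.006] q [-0.659  0.299  1.556  0.413  1.681 -0.785] op 0.085 F [0.6 0.3 0.3] g 0.0
TCP [ 0.5647 -0.1469  0.0473] d [-0.052  0.542 -0.839] shift [-0.0251, 0.1584, -0.2483] turn [0.0023, 0.0021, 0.0028] rows 3.0
```

{"api": "jog_arm", "payload": {
  "deltas": [
    [-1,[-0.01,0.075,-0.118],[0,0,0.002]],
    [-1,[-0.01,0.075,-0.118],[0,0,0.002]],
    [-1,[-0.0205,0.151,-0.237],[0,0,0.002]],
    [-1,[-0.0205,0.151,-0.237],[0,0,0.002]],
    [-1,[-0.0205,0.151,-0.237],[0,0,0.002]],
    [-1,[-0.0205,0.151,-0.237],[0,0,0.002]],
    [-1,[-0.0205,0.151,-0.237],[0,0,0.002]]
  ]
}}

```text
t: 4.17
tool_pos: [0.5664, -0.1493, 0.0507]
tool_rot: [-1.798, -1.977, -0.532]
contact_force: [0.9, 0.1, 0.2]
opening: 0.0854
grip_force: 0.0
```

```bash
python3 -c "
from h import *
plan(MK[0]+[0,-.002,.063],MK[1],33,.0)"
```

```text
t 4.17 p [ 0.5664 -0.1493  0.0507] z [-0.047  0.538 -0.841] y [0.996 0.094 0.004] q [-0.591  0.341  1.685  0.435  1.506 -0.802] op 0.0854 F [0.9 0.1 0.2] g 0.0
TCP [ 0.5647 -0.1489  0.0473] d [-0.052  0.542 -0.839] shift [-0.0043, 0.0011, -0.0086] turn [0.0014, 0.0014, 0.0007] rows 1.0
```

{"api": "jog_arm", "payload": {
  "deltas": [
    [-1,[-0.004,0.001,-0.009],[0.001,0.001,0]],
    [0,[-0.004,0.001,-0.009],[0.001,0.001,0]],
    [1,[-0.004,0.001,-0.009],[0.001,0.001,0]],
    [1,[-0.004,0.001,-0.009],[0.001,0.001,0]],
    [1,[-0.004,0.001,-0.009],[0.001,0.001,0]],
    [1,[-0.004,0.001,-0.009],[0.001,0.001,0]],
    [1,[-0.004,0.001,-0.009],[0.001,0.001,0]],
    [1,[-0.004,0.001,-0.009],[0.001,0.001,0]],
    [1,[-0.004,0.001,-0.009],[0.001,0.001,0]],
    [1,[-0.004,0.001,-0.009],[0.001,0.001,0]]
  ],
  "squeeze": 90
}}

```text
t: 5.0
tool_pos: [0.564, -0.149, 0.0459]
tool_rot: [-1.796, -1.971, -0.531]
contact_force: [-1.3, -4.4, 5.4]
opening: 0.0549
grip_force: 96.3
```

```bash
python3 -c "
from h import *
st()"
```

```text
t 5.0 p [ 0.564  -0.149   0.0459] z [-0.051  0.542 -0.839] y [ 0.996  0.093 -0.001] q [-0.593  0.347  1.688  0.435  1.504 -0.804] op 0.0549 F [-1.3 -4.4  5.4] g 96.31616950035095
```

{"api": "jog_arm", "payload": {
  "deltas": [
    [1,[0,0,0.01],[0,0,0]],
    [1,[0,0,0.02],[0,0,0]],
    [1,[0,0,0.03],[0,0,0]],
    [1,[0,0,0.045],[0,0,0]],
    [1,[0,0,0.06],[0,0,0]],
    [1,[0,0,0.08],[0,0,0]],
    [1,[0,0,0.12],[0,0,0]],
    [1,[0,0,0.18],[0,0,0]],
    [1,[0,0,0.25],[0,0,0]],
    [1,[0,0,0.32],[0,0,0]],
    [1,[0,0,0.4],[0,0,0]],
    [1,[0,0,0.4],[0,0,0]]
  ]
}}

```text
t: 6.0
tool_pos: [0.5667, -0.1495, 0.2148]
tool_rot: [-1.798, -1.982, -0.538]
contact_force: [1.1, 0.1, -1.5]
opening: 0.0547
grip_force: 97.0
```

```bash
python3 -c "
from h import *
st()
wrist('w4')"
```

```text
t 6.0 p [ 0.5667 -0.1495  0.2148] z [-0.042  0.538 -0.842] y [0.996 0.094 0.01 ] q [-0.592  0.156  1.604  0.443  1.742 -0.694] op 0.0547 F [ 1.1  0.1 -1.5] g 96.99515461921692
t 6.0 p [ 0.5667 -0.1495  0.2148] z [-0.042  0.538 -0.842] y [0.996 0.094 0.01 ] q [-0.592  0.156  1.604  0.443  1.742 -0.694] op 0.0547 F [ 1.1  0.1 -1.5] g 96.99515461921692
```

View pics/w4.png

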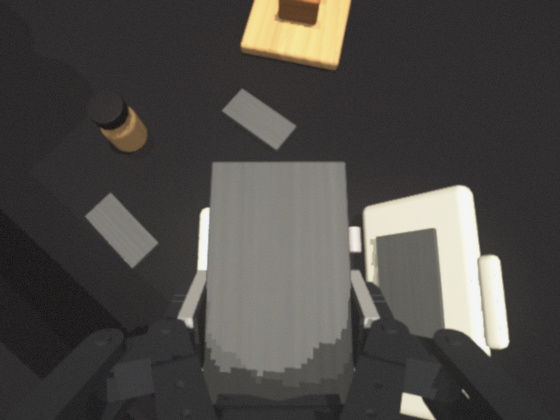

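The plate is held, griddle facing the camera. Its far-end corners are at (213,163) and (345,163). I'll check its tilt in the hand and plan the rest pose.

```bash
python3 -c "
from h import *
c=dict(np.load('pics/w4.npz'))
P=unproj(c,[(213,163),(345,163)],.2386);print(P.round(4).tolist())
print('-- above rest, mid'); plan(RS[0]+[0,0,.26],RS[1],-10)
print('-- above rest'); plan(RS[0]+[0,0,.18],RS[1],-47)
"
```

```text
[[0.5358, -0.1058, 0.2386], [0.5892, -0.1005, 0.2386]]
-- above rest, mid
t 6.05 p [ 0.5658 -0.1492  0.2115] z [-0.045  0.538 -0.842] y [0.996 0.094 0.007] q [-0.592  0.159  1.608  0.442  1.739 -0.695] op 0.0546 F [ 0.3  0.5 -2.3] g 96.9992744922638
TCP [0.5646 0.1958 0.2416] d [-0.021 -0.172 -0.985] shift [-0.0029, 0.8625, 0.0753] turn [-0.2376, 0.0056, -0.0664] rows 9.0
-- above rest
t 6.05 p [ 0.5658 -0.1492  0.2115] z [-0.045  0.538 -0.842] y [0.996 0.094 0.007] q [-0.592  0.159  1.608  0.442  1.739 -0.695] op 0.0546 F [ 0.3  0.5 -2.3] g 96.9992744922638
TCP [0.5633 0.1854 0.1672] d [-0.089 -0.726 -0.682] shift [-0.0061, 0.8367, -0.1105] turn [-0.4434, 0.0082, -0.0589] rows 12.0
```

```bash
python3 -c "
from h import *
plan(RS[0]+[0,-.003,.19],RS[1],-53)
"
```

```text
t 6.05 p [ 0.5658 -0.1492  0.2115] z [-0.045  0.538 -0.842] y [0.996 0.094 0.007] q [-0.592  0.159  1.608  0.442  1.739 -0.695] op 0.0546 F [ 0.3  0.5 -2.3] g 96.9992744922638
TCP [0.5632 0.1812 0.1787] d [-0.097 -0.793 -0.602] shift [-0.0064, 0.826, -0.0818] turn [-0.4768, 0.0086, -0.0571] rows 13.0
```

{"api": "jog_arm", "payload": {
  "deltas": [
    [1,[-0.006,0.2,0.0],[-0.4768,0.0086,-0.0571]],
    [1,[-0.006,0.2,0.0],[-0.4768,0.0086,-0.0571]],
    [1,[-0.006,0.4,0.0],[-0.4768,0.0086,-0.0571]],
    [1,[-0.006,0.4,0.0],[-0.4768,0.0086,-0.0571]],
    [1,[-0.006,0.6,0],[-0.4768,0.0086,-0.0571]],
    [1,[-0.006,0.6,0],[-0.4768,0.0086,-0.0571]],
    [1,[-0.006,0.826,0],[-0.4768,0.0086,-0.0571]],
    [1,[-0.006,0.826,0],[-0.4768,0.0086,-0.0571]],
    [1,[-0.006,0.826,0],[-0.4768,0.0086,-0.0571]],
    [1,[-0.006,0.826,-0.08],[-0.4768,0.0086,-0.0571]],
    [1,[-0.006,0.826,-0.08],[-0.4768,0.0086,-0.0571]],
    [1,[-0.006,0.826,-0.08],[-0.4768,0.0086,-0.0571]]
  ]
}}

```text
t: 7.05
tool_pos: [0.5591, 0.1835, 0.1705]
tool_rot: [1.795, 1.581, -0.891]
contact_force: [0.1, -1.0, -3.4]
opening: 0.0547
grip_force: 96.8
```

```bash
python3 -c "
from h import *
plan(RS[0]+[0,-.003,.15],RS[1],-53)
"
```

```text
t 7.05 p [0.5591 0.1835 0.1705] z [-0.105 -0.787 -0.608] y [ 0.992 -0.129 -0.005] q [ 0.497  0.397  1.508 -0.722  1.815  0.659] op 0.0547 F [ 0.1 -1.  -3.4] g 96.81307911872864
TCP [0.5632 0.1812 0.1387] d [-0.097 -0.793 -0.602] shift [0.0101, -0.0059, -0.0793] turn [-0.0028, -0.0012, 0.0022] rows 1.0
```

{"api": "jog_arm", "payload": {
  "deltas": [
    [1,[0.008,-0.003,-0.04],[-0.0028,-0.0012,0.0022]],
    [1,[0.008,-0.003,-0.07],[-0.0028,-0.0012,0.0022]],
    [1,[0.008,-0.003,-0.07],[-0.0028,-0.0012,0.0022]],
    [1,[0.008,-0.003,-0.07],[-0.0028,-0.0012,0.0022]],
    [1,[0.008,-0.003,-0.07],[-0.0028,-0.0012,0.0022]],
    [1,[0.008,-0.003,-0.07],[-0.0028,-0.0012,0.0022]]
  ]
}}

```text
t: 7.55
tool_pos: [0.5651, 0.1808, 0.1469]
tool_rot: [1.793, 1.577, -0.877]
contact_force: [-0.3, -0.2, -2.2]
opening: 0.0547
grip_force: 97.0
```

```bash
python3 -c "
from h import *
plan(RS[0]+[0,-.003,.12],RS[1],-53)
wrist('w5')
"
```

```text
t 7.55 p [0.5651 0.1808 0.1469] z [-0.095 -0.787 -0.609] y [ 0.992 -0.124  0.006] q [ 0.492  0.426  1.513 -0.725  1.777  0.683] op 0.0547 F [-0.3 -0.2 -2.2] g 96.97834253311157
TCP [0.5632 0.1812 0.1087] d [-0.097 -0.793 -0.602] shift [-0.0047, 0.0009, -0.0954] turn [-0.0028, 0.0023, 0.0007] rows 1.0
t 7.55 p [0.5651 0.1808 0.1469] z [-0.095 -0.787 -0.609] y [ 0.992 -0.124  0.006] q [ 0.492  0.426  1.513 -0.725  1.777  0.683] op 0.0547 F [-0.3 -0.2 -2.2] g 96.97834253311157
```

View pics/w5.png

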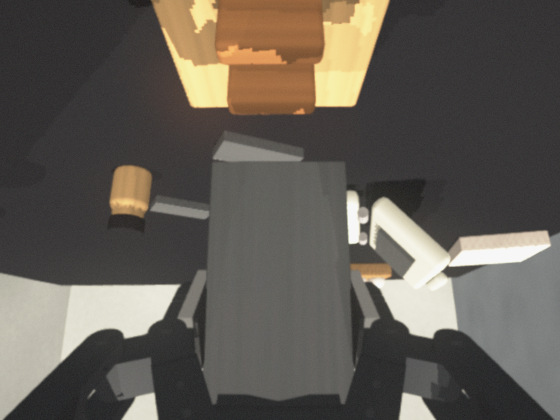

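The wrist view looks from the +y side, with the picture's top towards the table. It shows the plate standing end-down above the rest. The cheek top edges are near rows 48 and 65 for one cheek and 97 and 114 for the other, at column ≈270. The rest's -y foot corners are at (191,107) and (357,107).

```bash
python3 -c "
from h import *
c=dict(np.load('pics/w5.npz'))
print(unproj(c,[(269,48),(270,65),(271,97),(272,114)],.053).round(4).tolist())
F=unproj(c,[(191,107),(357,107)],.015);print(F.round(4).tolist(), F.mean(0)+.075*np.array([np.sin(np.radians(7)),np.cos(np.radians(7)),0]))
im=cv2.imread('pics/w5.png');print(im[38:118,270,2].tolist())
"
```

```text
[[0.5682, 0.2235, 0.053], [0.5671, 0.213, 0.053], [0.5642, 0.1894, 0.053], [0.5625, 0.1741, 0.053]]
[[0.4986, 0.1347, 0.015], [0.6163, 0.119, 0.015]] [0.56657978 0.20130066 0.015     ]
[157, 161, 158, 160, 158, 160, 157, 155, 152, 145, 143, 175, 222, 232, 233, 230, 230, 228, 228, 227, 226, 226, 227, 225, 225, 211, 176, 153, 148, 147, 147, 146, 151, 158, 160, 158, 160, 159, 162, 163, 162, 165, 164, 164, 167, 166, 166, 166, 165, 166, 163, 161, 158, 156, 157, 158, 160, 160, 161, 161, 162, 160, 158, 155, 150, 141, 137, 135, 132, 129, 125, 122, 125, 123, 123, 113, 91, 71, 67, 65]
```

{"api": "jog_arm", "payload": {
  "deltas": [
    [1,[0,0.004,-0.04],[0,0,0]],
    [1,[0,0.004,-0.08],[0,0,0]],
    [1,[0,0.004,-0.1],[0,0,0]],
    [1,[0,0.004,-0.115],[0,0,0]],
    [1,[0,0.004,-0.13],[0,0,0]],
    [1,[0,0.004,-0.145],[0,0,0]],
    [1,[0,0.004,-0.16],[0,0,0]],
    [1,[0,0.004,-0.16],[0,0,0]],
    [1,[0,0.004,-0.16],[0,0,0]]
  ]
}}

```text
t: 8.35
tool_pos: [0.564, 0.1828, 0.0805]
tool_rot: [1.789, 1.579, -0.882]
contact_force: [-0.6, -1.9, -3.7]
opening: 0.0546
grip_force: 97.1
```

```bash
python3 -c "
from h import *
plan(np.array([.566,.197,.077]),RS[1],-53)
"
```

```text
t 8.35 p [0.564  0.1828 0.0805] z [-0.096 -0.789 -0.607] y [ 0.992 -0.123  0.003] q [ 0.495  0.514  1.523 -0.714  1.709  0.747] op 0.0546 F [-0.6 -1.9 -3.7] g 97.07670092582703
TCP [0.5642 0.1822 0.0657] d [-0.097 -0.793 -0.602] shift [0.0005, -0.0015, -0.0369] turn [-0.0019, 0.0011, 0.0003] rows 1.0
```

{"api": "jog_arm", "payload": {
  "deltas": [
    [1,[0,-0.001,-0.02],[0,0,0]],
    [1,[0,-0.001,-0.035],[0,0,0]],
    [1,[0,-0.001,-0.04],[0,0,0]],
    [1,[0,-0.001,-0.04],[0,0,0]],
    [1,[0,-0.001,-0.04],[0,0,0]]
  ]
}}

```text
t: 8.77
tool_pos: [0.5641, 0.1826, 0.0646]
tool_rot: [1.789, 1.579, -0.881]
contact_force: [0.3, -0.3, -2.6]
opening: 0.0545
grip_force: 96.9
```

```bash
python3 -c "
from h import *
plan(np.array([.566,.197,.077]),RS[1],-53)
"
```

```text
t 8.77 p [0.5641 0.1826 0.0646] z [-0.095 -0.789 -0.607] y [ 0.992 -0.122  0.003] q [ 0.495  0.535  1.523 -0.712  1.691  0.761] op 0.0545 F [ 0.3 -0.3 -2.6] g 96.88097476959229
TCP [0.5642 0.1822 0.0657] d [-0.097 -0.793 -0.602] shift [0.0001, -0.0011, 0.0028] turn [-0.0021, 0.0013, 0.0002] rows 1.0
```

{"api": "jog_arm", "payload": {
  "deltas": [
    [-1,[0,0,-0.001],[0,0,0]],
    [-1,[0,0,-0.001],[0,0,0]],
    [-1,[0,0,-0.001],[0,0,0]],
    [-1,[0,0,-0.001],[0,0,0]],
    [-1,[0,0,-0.001],[0,0,0]],
    [-1,[0,0,-0.001],[0,0,0]],
    [-1,[0.014,0.12,0.09],[0,0,0]],
    [-1,[0.014,0.12,0.09],[0,0,0]],
    [-1,[0.029,0.24,0.18],[0,0,0]],
    [-1,[0.029,0.24,0.18],[0,0,0]],
    [-1,[0.029,0.24,0.18],[0,0,0]],
    [-1,[0.029,0.24,0.18],[0,0,0]]
  ]
}}

```text
t: 9.77
tool_pos: [0.5762, 0.2793, 0.1376]
tool_rot: [1.789, 1.579, -0.878]
contact_force: [0.3, -0.3, -0.3]
opening: 0.0852
grip_force: 0.0
```

```bash
python3 -c "
from h import *
wrist('w6')
c=ctrl.get_calibration('wrist')
im=cv2.imread('pics/w6.png').astype(int)
# predicted plate top-end corners for theta leans
u=np.array([np.cos(np.radians(-7)),np.sin(np.radians(-7)),0]);v=np.array([-u[1],u[0],0])
for lean in (0,4,10,16):
    a=np.radians(lean);up=np.array([0,0,1])*np.cos(a)-v*np.sin(a);n=v*np.cos(a)+np.array([0,0,1])*np.sin(a)
    b=np.array([.566,.2,.015])+v*0
    pts=[b+up*120e-3+n*.008+s*u*.028 for s in(-1,1)]
    print(lean,proj(c,pts).round(0).tolist())
print('hover opp'); plan(np.array([.566,.196,.30]),RS[1],20)
"
```

```text
t 9.77 p [0.5762 0.2793 0.1376] z [-0.094 -0.788 -0.608] y [ 0.993 -0.122  0.005] q [ 0.597  0.577  1.322 -0.678  1.872  0.732] op 0.0852 F [ 0.3 -0.3 -0.3] g 0.0
0 [[232.0, 296.0], [320.0, 296.0]]
4 [[234.0, 298.0], [319.0, 298.0]]
10 [[236.0, 298.0], [317.0, 298.0]]
16 [[238.0, 297.0], [315.0, 297.0]]
hover opp
t 9.82 p [0.5755 0.2781 0.1362] z [-0.096 -0.789 -0.607] y [ 0.992 -0.123  0.003] q [ 0.597  0.578  1.325 -0.678  1.871  0.732] op 0.0856 F [-0.1 -0.2 -1. ] g 0.0
TCP [0.5668 0.2023 0.2824] d [ 0.042  0.339 -0.94 ] shift [-0.0218, -0.1895, 0.3655] turn [0.4006, -0.0486, 0.0008] rows 11.0
```

View pics/w6.png

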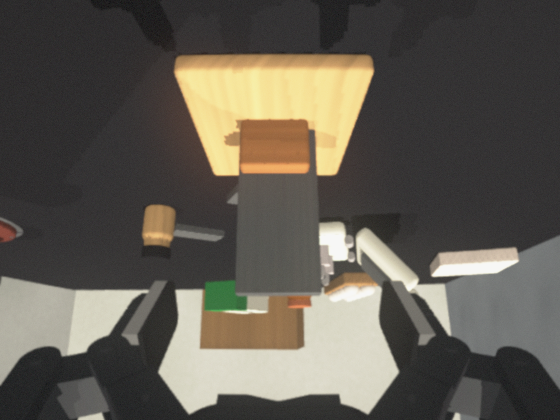

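The wrist view shows the plate standing in the slot with its top corners at (236,294) and (319,294) and the cheek top edge at row ≈172. I'll fit its lean from the subpixel edges.

```bash
python3 - <<'E'
from h import *
c=dict(np.load('pics/w6.npz'));im=cv2.GaussianBlur(cv2.imread('pics/w6.png'),(3,3),0).astype(float).sum(2)
for r in (180,200,220,240,260,280): print(r,im[r,230:246].astype(int).tolist(),im[r,310:326].astype(int).tolist())
print('col',im[284:302,300].astype(int).tolist(),im[284:302,262].astype(int).tolist())
u=np.array([np.cos(np.radians(-7)),np.sin(np.radians(-7)),0]);v=np.array([-u[1],u[0],0])
for lean,y in((0,.202),(4,.202),(8,.204),(12,.206),(16,.208)):
    a=np.radians(lean);up=np.array([0,0,1])*np.cos(a)-v*np.sin(a);n=v*np.cos(a)+np.array([0,0,1])*np.sin(a)
    b=np.array([.566,y,.015])
    print(lean,proj(c,[b+up*h+n*.008+s*u*.028 for h in(.05,.120) for s in(-1,1)]).round(1).tolist())
E
```

```text
180 [190, 188, 188, 189, 190, 190, 190, 200, 224, 250, 261, 264, 268, 269, 268, 267] [269, 268, 264, 261, 260, 260, 249, 225, 199, 186, 182, 182, 184, 183, 181, 183]
200 [364, 380, 384, 384, 387, 386, 370, 332, 287, 263, 259, 261, 263, 263, 262, 262] [268, 266, 263, 262, 262, 262, 257, 240, 214, 193, 185, 185, 186, 186, 188, 186]
220 [168, 168, 167, 167, 167, 173, 191, 215, 240, 251, 256, 257, 258, 259, 257, 255] [271, 273, 273, 270, 265, 264, 264, 255, 229, 196, 172, 161, 158, 159, 162, 163]
240 [163, 163, 164, 166, 168, 180, 209, 239, 251, 251, 251, 253, 256, 259, 257, 255] [273, 275, 277, 277, 274, 271, 270, 286, 370, 533, 678, 734, 740, 740, 740, 740]
260 [164, 169, 171, 171, 175, 194, 224, 245, 250, 252, 255, 256, 257, 257, 258, 255] [273, 275, 279, 279, 276, 272, 270, 270, 275, 307, 380, 457, 498, 511, 514, 515]
280 [206, 210, 209, 208, 213, 225, 242, 254, 256, 257, 257, 258, 259, 256, 254, 257] [271, 273, 275, 276, 277, 280, 278, 277, 275, 279, 305, 353, 399, 424, 432, 436]
col [270, 270, 269, 271, 271, 269, 272, 294, 341, 383, 391, 377, 355, 332, 325, 332, 336, 333] [260, 262, 259, 259, 263, 265, 266, 280, 317, 360, 391, 422, 459, 491, 506, 508, 508, 506]
0 [[235.4, 192.6], [316.4, 192.4], [231.7, 295.9], [320.2, 295.7]]
4 [[235.9, 195.0], [315.9, 194.8], [233.2, 297.4], [318.8, 297.3]]
8 [[235.8, 196.0], [315.3, 195.9], [234.0, 297.8], [317.4, 297.6]]
12 [[235.7, 196.8], [314.8, 196.6], [234.8, 297.3], [316.0, 297.1]]
16 [[235.6, 197.1], [314.2, 196.9], [235.5, 295.9], [314.7, 295.7]]
```

{"api": "jog_arm", "payload": {
  "deltas": [
    [-1,[0,0.0,0.2],[0,0,0]],
    [-1,[0,0.0,0.3],[0.05,-0.006,0]],
    [-1,[-0.02,-0.03,0.45],[0.4,-0.0486,0]],
    [-1,[-0.02,-0.1,0.45],[0.4,-0.0486,0]],
    [-1,[-0.02,-0.2,0.45],[0.4,-0.0486,0]],
    [-1,[-0.02,-0.3,0.45],[0.4,-0.0486,0]],
    [-1,[-0.02,-0.4,0.45],[0.4,-0.0486,0]],
    [-1,[-0.02,-0.5,0.45],[0.4,-0.0486,0]],
    [-1,[-0.02,-0.55,0.4],[0.4,-0.0486,0]],
    [-1,[-0.02,-0.55,0.3],[0.4,-0.0486,0]],
    [-1,[-0.02,-0.55,0.2],[0.4,-0.0486,0]],
    [-1,[-0.02,-0.55,0.2],[0.4,-0.0486,0]]
  ]
}}

```text
t: 10.82
tool_pos: [0.559, 0.0553, 0.2019]
tool_rot: [-2.164, -1.886, -0.358]
contact_force: [-1.3, -0.1, -4.1]
opening: 0.0855
grip_force: 0.0
```

```bash
python3 -c "
from h import *
plan(np.array([.567,.199,.078]),RS[1],65,.12)
"
```

```text
t 10.82 p [0.559  0.0553 0.2019] z [ 0.022  0.343 -0.939] y [ 0.991 -0.132 -0.025] q [-0.208 -0.083  1.825  0.35   1.459 -0.121] op 0.0855 F [-1.3 -0.1 -4.1] g 0.0
TCP [0.5558 0.1079 0.1208] d [ 0.11   0.9   -0.423] shift [-0.0079, 0.1315, -0.2028] turn [0.2466, -0.0393, -0.0001] rows 7.0
```

{"api": "jog_arm", "payload": {
  "deltas": [
    [-1,[-0.008,0.0,0.0],[0.2466,-0.0393,0]],
    [-1,[-0.008,0.0,0.0],[0.2466,-0.0393,0]],
    [-1,[-0.008,0.0,0.0],[0.2466,-0.0393,0]],
    [-1,[-0.008,0.05,-0.05],[0.2466,-0.0393,0]],
    [-1,[-0.008,0.1,-0.1],[0.2466,-0.0393,0]],
    [-1,[-0.008,0.13,-0.2],[0.2466,-0.0393,0]],
    [-1,[-0.008,0.13,-0.2],[0.2466,-0.0393,0]],
    [-1,[-0.008,0.13,-0.2],[0.2466,-0.0393,0]],
    [-1,[-0.008,0.13,-0.2],[0.2466,-0.0393,0]]
  ]
}}

```text
t: 11.57
tool_pos: [0.5647, 0.1106, 0.1368]
tool_rot: [-1.639, -1.454, -1.062]
contact_force: [0.1, 0.0, 0.5]
opening: 0.0854
grip_force: 0.0
```

```bash
python3 - <<'E'
from h import *
plan(np.array([.567,.199,.078]),RS[1],65,.0)
wrist('w7')
c=dict(np.load('pics/w7.npz'))
u=np.array([np.cos(np.radians(-7)),np.sin(np.radians(-7)),0]);v=np.array([-u[1],u[0],0])
im=cv2.GaussianBlur(cv2.imread('pics/w7.png'),(3,3),0).astype(float).sum(2)
for lean,y in((0,.202),(4,.202),(8,.204)):
    a=np.radians(lean);up=np.array([0,0,1])*np.cos(a)-v*np.sin(a);n=v*np.cos(a)+np.array([0,0,1])*np.sin(a)
    b=np.array([.567,y,.015]); Q=proj(c,[b+up*h-n*.008+s*u*.028 for h in(.05,.120) for s in(-1,1)]);print(lean,Q.round(1).tolist())
    if lean==4: q=Q
for f in(.2,.4,.6,.8):
    L=q[0]*(1-f)+q[2]*f;Rr=q[1]*(1-f)+q[3]*f;r=int(L[1])
    g=np.abs(np.diff(im[r])); 
    for e in(L,Rr):
        x0=int(e[0]);w=g[x0-12:x0+12];print(r,x0,'edge',round(float((w**2*np.arange(x0-12,x0+12)).sum()/(w**2).sum()),1),int(w.max()),end=' | ')
    print()
m=int(q[2:,1].mean());cx=int(q[:,0].mean());print('col',m-15,im[m-15:m+15,cx].astype(int).tolist())
E
```

```text
t 11.57 p [0.5647 0.1106 0.1368] z [ 0.129  0.896 -0.425] y [ 0.991 -0.133  0.021] q [-0.395  0.173  1.952  1.07   1.539 -0.626] op 0.0854 F [0.1 0.  0.5] g 0.0
TCP [0.5691 0.2158 0.0701] d [ 0.11   0.9   -0.423] shift [0.0109, 0.263, -0.1667] turn [0.0018, 0.0065, 0.0035] rows 3.0
t 11.57 p [0.5647 0.1106 0.1368] z [ 0.129  0.896 -0.425] y [ 0.991 -0.133  0.021] q [-0.395  0.173  1.952  1.07   1.539 -0.626] op 0.0854 F [0.1 0.  0.5] g 0.0
0 [[222.8, 245.8], [296.8, 246.5], [213.6, 172.5], [303.7, 173.7]]
4 [[222.4, 250.0], [296.9, 250.7], [212.1, 182.2], [304.4, 183.3]]
8 [[222.0, 252.2], [296.6, 252.9], [210.6, 190.8], [304.5, 191.9]]
236 220 edge 224.2 143 | 236 298 edge 299.9 124 | 
222 218 edge 222.2 125 | 222 299 edge 301.3 117 | 
209 216 edge 220.4 14 | 209 301 edge 301.9 12 | 
195 214 edge 218.8 14 | 195 302 edge 302.6 15 | 
col 167 [368, 369, 365, 360, 339, 291, 235, 201, 195, 196, 196, 194, 194, 197, 199, 197, 194, 195, 197, 198, 198, 198, 197, 196, 197, 198, 199, 200, 201, 200]
```

```bash
python3 -c "
from h import *
plan(np.array([.568,.202,.078]),RS[1],65,.06)
"
```

```text
t 11.62 p [0.5659 0.1102 0.1389] z [ 0.131  0.895 -0.426] y [ 0.991 -0.133  0.026] q [-0.394  0.171  1.95   1.07   1.538 -0.626] op 0.0853 F [-0.7  0.4  0.4] g 0.0
TCP [0.5634 0.1648 0.0955] d [ 0.11   0.9   -0.423] shift [-0.0062, 0.1365, -0.1087] turn [0.0023, 0.008, 0.0035] rows 2.0
```

{"api": "jog_arm", "payload": {
  "deltas": [
    [-1,[-0.006,0.07,-0.06],[0.002,0.008,0.0035]],
    [-1,[-0.006,0.1,-0.09],[0.002,0.008,0.0035]],
    [-1,[-0.006,0.136,-0.108],[0.002,0.008,0.0035]],
    [-1,[-0.006,0.136,-0.108],[0.002,0.008,0.0035]],
    [-1,[-0.006,0.136,-0.108],[0.002,0.008,0.0035]],
    [-1,[-0.006,0.136,-0.108],[0.002,0.008,0.0035]]
  ]
}}

```text
t: 12.12
tool_pos: [0.5641, 0.1642, 0.0967]
tool_rot: [-1.632, -1.446, -1.042]
contact_force: [0.8, -0.3, -0.4]
opening: 0.0856
grip_force: 0.0
```

```bash
python3 -c "
from h import *
plan(np.array([.568,.202,.078]),RS[1],65,.0)
"
```

```text
t 12.12 p [0.5641 0.1642 0.0967] z [ 0.112  0.899 -0.423] y [ 0.993 -0.122  0.003] q [-0.3    0.235  1.968  1.117  1.448 -0.646] op 0.0856 F [ 0.8 -0.3 -0.4] g 0.0
TCP [0.5701 0.2188 0.0701] d [ 0.11   0.9   -0.423] shift [0.0149, 0.1364, -0.0666] turn [0.0004, 0.0009, 0.0001] rows 2.0
```

{"api": "jog_arm", "payload": {
  "deltas": [
    [-1,[0.008,0.07,-0.034],[0,0,0]],
    [-1,[0.015,0.136,-0.066],[0,0,0]],
    [-1,[0.015,0.136,-0.066],[0,0,0]],
    [-1,[0.015,0.136,-0.066],[0,0,0]],
    [-1,[0.015,0.136,-0.066],[0,0,0]]
  ]
}}

```text
t: 12.53
tool_pos: [0.5695, 0.2185, 0.0689]
tool_rot: [-1.632, -1.442, -1.04]
contact_force: [-0.8, 0.0, 0.3]
opening: 0.0854
grip_force: 0.0
```

```bash
python3 -c "
from h import *
plan(np.array([.568,.202,.078]),RS[1],65,.0)
"
```

```text
t 12.53 p [0.5695 0.2185 0.0689] z [ 0.112  0.9   -0.422] y [ 0.992 -0.123 -0.   ] q [-0.199  0.29   1.965  1.182  1.355 -0.658] op 0.0854 F [-0.8  0.   0.3] g 0.0
TCP [0.5701 0.2188 0.0701] d [ 0.11   0.9   -0.423] shift [0.0014, 0.0008, 0.0031] turn [-0.0001, -0.0, 0.0004] rows 1.0
```

{"api": "jog_arm", "payload": {
  "deltas": [
    [0,[0.001,0,0.002],[0,0,0]],
    [1,[0.001,0,0.002],[0,0,0]],
    [1,[0.001,0,0.002],[0,0,0]],
    [1,[0.001,0,0.002],[0,0,0]],
    [1,[0.001,0,0.002],[0,0,0]],
    [1,[0.001,0,0.002],[0,0,0]],
    [1,[0.001,0,0.002],[0,0,0]],
    [1,[0.001,0,0.002],[0,0,0]],
    [1,[0.001,0,0.03],[0,0,0]],
    [1,[0.001,0,0.08],[0,0,0]],
    [1,[0.001,0,0.16],[0,0,0]],
    [1,[0.001,0,0.25],[0,0,0]]
  ],
  "squeeze": 100
}}

```text
t: 13.53
tool_pos: [0.5669, 0.2192, 0.1659]
tool_rot: [-1.635, -1.437, -1.032]
contact_force: [0.8, 0.1, -2.7]
opening: 0.054
grip_force: 105.2
```

```bash
python3 - <<'E'
from h import *
wrist('w8')
plan(MK[0]+[0,-.002,.20],MK[1],-25)
E
```

```text
t 13.53 p [0.5669 0.2192 0.1659] z [ 0.108  0.899 -0.423] y [ 0.992 -0.123 -0.009] q [-0.198  0.104  1.97   1.149  1.429 -0.48 ] op 0.054 F [ 0.8  0.1 -2.7] g 105.21355748176575
t 13.58 p [0.5711 0.2193 0.1762] z [ 0.114  0.901 -0.42 ] y [ 0.992 -0.122  0.006] q [-0.198  0.095  1.961  1.153  1.433 -0.478] op 0.054 F [5.9 1.5 3.8] g 105.26248097419739
TCP [ 0.5665 -0.1669  0.1831] d [ 0.041 -0.421 -0.906] shift [-0.0117, -0.9654, 0.0171] turn [-0.5018, 0.0081, 0.0531] rows 13.0
```

{"api": "jog_arm", "payload": {
  "deltas": [
    [1,[-0.01,-0.05,0.15],[-0.5,0.008,0.053]],
    [1,[-0.01,-0.15,0.2],[-0.5,0.008,0.053]],
    [1,[-0.01,-0.23,0.2],[-0.5,0.008,0.053]],
    [1,[-0.01,-0.31,0.2],[-0.5,0.008,0.053]],
    [1,[-0.01,-0.39,0.2],[-0.5,0.008,0.053]],
    [1,[-0.01,-0.47,0.2],[-0.5,0.008,0.053]],
    [1,[-0.01,-0.55,0.2],[-0.5,0.008,0.053]],
    [1,[-0.01,-0.63,0.2],[-0.5,0.008,0.053]],
    [1,[-0.01,-0.71,0.2],[-0.5,0.008,0.053]],
    [1,[-0.01,-0.79,0.2],[-0.5,0.008,0.053]],
    [1,[-0.01,-0.88,0.15],[-0.5,0.008,0.053]],
    [1,[-0.01,-0.965,0.1],[-0.5,0.008,0.053]]
  ]
}}

```text
t: 14.58
tool_pos: [0.566, -0.1683, 0.2101]
tool_rot: [1.935, 2.089, -0.339]
contact_force: [-0.2, -0.3, -3.7]
opening: 0.054
grip_force: 105.9
```

```bash
python3 - <<'E'
from h import *
plan(MK[0]+[0,-.002,.15],MK[1],-25)
E
```

```text
t 14.58 p [ 0.566  -0.1683  0.2101] z [ 0.041 -0.352 -0.935] y [0.997 0.079 0.014] q [-0.259 -0.077  1.808 -0.35   1.29  -0.258] op 0.054 F [-0.2 -0.3 -3.7] g 105.87955355644226
TCP [ 0.5665 -0.1669  0.1331] d [ 0.041 -0.421 -0.906] shift [0.0012, 0.0036, -0.1927] turn [-0.0241, 0.0023, 0.0052] rows 2.0
```

{"api": "jog_arm", "payload": {
  "deltas": [
    [1,[0.0,0.003,-0.1],[-0.024,0.002,0.005]],
    [1,[0.0,0.003,-0.16],[-0.024,0.002,0.005]],
    [1,[0.0,0.003,-0.16],[-0.024,0.002,0.005]],
    [1,[0.0,0.003,-0.16],[-0.024,0.002,0.005]],
    [1,[0.0,0.003,-0.16],[-0.024,0.002,0.005]],
    [1,[0.0,0.003,-0.16],[-0.024,0.002,0.005]]
  ]
}}

```text
t: 15.08
tool_pos: [0.5665, -0.1662, 0.1469]
tool_rot: [1.881, 2.065, -0.41]
contact_force: [-0.2, -0.5, -1.8]
opening: 0.0544
grip_force: 106.1
```

```bash
python3 - <<'E'
from h import *
o=st(); wrist('w9'); 
c=dict(np.load('pics/w9.npz')); im=cv2.GaussianBlur(cv2.imread('pics/w9.png'),(3,3),0).astype(float).sum(2)
M=R.from_rotvec(o['tool_rot']).as_matrix();d=M[:,2];g=o['tool_pos']-.0187*d;u=M[:,1]*np.sign(M[0,1]);u=u-0
print('grasp',g.round(4))
# plate edges: tilt t of plate about u (0 = horizontal); corners of top face
for t in(-8,-4,0,4,8):
    q=R.from_rotvec(np.radians(t)*u);w=q.apply(np.cross(u,[0,0,-1])*-1);w/=np.linalg.norm(w);n=np.cross(u,w)
    print(t,w.round(2),n.round(2),proj(c,[g+a*.06*w+n*.008+s*.028*u for a in(-1,1) for s in(-1,1)]).round(1).tolist())
for col in(250,265,280,295,310):
    k=im[40:400,col]; e=np.abs(k[3:]-k[:-3]); idx=np.argsort(e)[::-1][:8]+41; print(col,sorted(idx.tolist()))
for r in(150,170,190,210,230,250,270,290):
    k=im[r]; e=np.abs(k[3:]-k[:-3]); print(r,[(int(i)+1,int(e[i])) for i in range(100,460) if e[i]>60 and e[i]==e[max(0,i-5):i+6].max()])
E
```

```text
t 15.08 p [ 0.5665 -0.1662  0.1469] z [ 0.04  -0.416 -0.909] y [0.996 0.094 0.001] q [-0.223 -0.013  1.87  -0.443  1.179 -0.167] op 0.0544 F [-0.2 -0.5 -1.8] g 106.11008763313293
t 15.08 p [ 0.5665 -0.1662  0.1469] z [ 0.04  -0.416 -0.909] y [0.996 0.094 0.001] q [-0.223 -0.013  1.87  -0.443  1.179 -0.167] op 0.0544 F [-0.2 -0.5 -1.8] g 106.11008763313293
grasp [ 0.5658 -0.1584  0.1639]
-8 [ 0.09 -0.99  0.14] [ 0.01 -0.14 -0.99] [[187.7, 165.0], [362.5, 165.1], [222.4, 369.7], [329.8, 369.9]]
-4 [ 0.09 -0.99  0.07] [ 0.01 -0.07 -1.  ] [[184.7, 170.3], [365.2, 170.4], [223.2, 361.8], [329.0, 361.9]]
0 [ 0.09 -1.    0.  ] [ 0.  0. -1.] [[181.7, 176.8], [368.1, 176.9], [223.9, 353.9], [328.4, 354.0]]
4 [ 0.09 -0.99 -0.07] [-0.01  0.07 -1.  ] [[178.6, 184.7], [370.9, 184.8], [224.5, 346.0], [327.8, 346.1]]
8 [ 0.09 -0.99 -0.14] [-0.01  0.14 -0.99] [[175.5, 193.9], [373.8, 194.0], [225.1, 338.1], [327.3, 338.2]]
250 [179, 180, 328, 345, 360, 365, 373, 377]
265 [179, 180, 181, 367, 377, 380, 381, 382]
280 [179, 180, 328, 334, 346, 351, 373, 381]
295 [44, 45, 46, 47, 57, 58, 59, 180]
310 [45, 46, 59, 76, 179, 180, 181, 393]
150 [(173, 356), (196, 66), (205, 120), (226, 81), (314, 267), (378, 408), (402, 237), (417, 128), (424, 91)]
170 [(177, 388), (214, 182), (238, 112), (312, 240), (374, 433), (397, 215), (407, 113), (418, 101)]
190 [(182, 396), (370, 127), (392, 220), (412, 89)]
210 [(377, 306), (402, 145)]
230 [(362, 98), (375, 116), (385, 266), (422, 179)]
250 [(412, 200), (453, 182)]
270 [(440, 203)]
290 [(189, 105), (358, 66), (367, 114)]
```

```bash
python3 - <<'E'
from h import *
o=ctrl.get_obs()
c=dict(np.load('pics/w9.npz')); im=cv2.GaussianBlur(cv2.imread('pics/w9.png'),(3,3),0).astype(float).sum(2)
E_=c['extrinsics'];print('cam',(-E_[:3,:3].T@E_[:3,3]).round(3),'look',E_[2,:3].round(2),'up',-E_[1,:3].round(2))
M=R.from_rotvec(o['tool_rot']).as_matrix();d=M[:,2];g=o['tool_pos']-.0187*d;u=M[:,1]*np.sign(M[0,1])
v=np.cross([0,0,1],u)
for t in(-4,-2,0,2,4):
    q=R.from_rotvec(np.radians(t)*u);w=q.apply(v);n=np.cross(u,w)
    P=proj(c,[g+.06*a*w+b*n*.008 +s*u*.028 for a in(1,-1) for b in(1,-1) for s in(-1,1)]).round(1)
    print(t,'+y top',P[0:2].tolist(),'+y bot',P[2:4].tolist(),'-y top',P[4:6].tolist(),'bot',P[6:].tolist())
for col in(230,262,274,310): print(col,'rows170-196',im[170:196,col].astype(int).tolist())
for r in (185,200,220,240,260,280,300):print(r,'L',im[r,170:245:3].astype(int).tolist(),'R',im[r,310:385:3].astype(int).tolist())
E
```

```text
cam [ 0.555 -0.032  0.241] look [ 0.07 -0.69 -0.72] up [-0.07  0.72 -0.69]
-4 +y top [[173.0, 202.1], [375.9, 202.3]] +y bot [[184.6, 170.2], [365.1, 170.3]] -y top [[219.6, 391.7], [332.1, 391.9]] bot [[223.1, 361.8], [329.0, 361.9]]
-2 +y top [[171.5, 207.8], [377.3, 207.9]] +y bot [[183.1, 173.3], [366.5, 173.4]] -y top [[220.2, 387.8], [331.7, 388.0]] bot [[223.5, 357.8], [328.6, 358.0]]
0 +y top [[170.0, 213.8], [378.7, 213.9]] +y bot [[181.6, 176.8], [368.0, 176.9]] -y top [[220.7, 383.9], [331.2, 384.0]] bot [[223.8, 353.9], [328.3, 354.0]]
2 +y top [[168.5, 220.1], [380.1, 220.3]] +y bot [[180.0, 180.5], [369.4, 180.6]] -y top [[221.1, 380.0], [330.8, 380.1]] bot [[224.1, 349.9], [328.0, 350.0]]
4 +y top [[167.1, 226.8], [381.4, 227.0]] +y bot [[178.5, 184.6], [370.8, 184.7]] -y top [[221.6, 376.0], [330.3, 376.1]] bot [[224.4, 346.0], [327.7, 346.1]]
230 rows170-196 [476, 473, 450, 402, 360, 340, 335, 334, 329, 303, 251, 200, 179, 176, 176, 177, 179, 175, 175, 176, 176, 178, 178, 178, 176, 175]
262 rows170-196 [334, 335, 335, 333, 332, 332, 334, 334, 331, 307, 255, 202, 175,
[... 1473 characters left out ...]
52, 158, 157, 156, 159, 155, 152, 159, 157, 157, 157, 155] R [150, 155, 156, 155, 157, 155, 153, 154, 155, 158, 159, 157, 153, 141, 128, 150, 161, 160, 160, 141, 121, 129, 129, 129, 131]
280 L [122, 120, 119, 121, 118, 118, 113, 119, 191, 165, 156, 158, 150, 128, 137, 154, 155, 157, 158, 159, 160, 162, 160, 160, 154] R [154, 158, 157, 155, 154, 158, 157, 156, 158, 156, 158, 149, 129, 136, 155, 161, 159, 187, 138, 114, 116, 126, 121, 128, 125]
300 L [116, 99, 93, 95, 97, 179, 237, 238, 236, 225, 125, 127, 154, 160, 140, 142, 256, 242, 162, 158, 159, 157, 160, 159, 155] R [160, 160, 158, 151, 161, 155, 155, 158, 152, 153, 138, 125, 152, 162, 152, 120, 197, 235, 238, 237, 215, 110, 100, 98, 97]
```

```bash
python3 - <<'E'
from h import *
u=np.array([np.cos(np.radians(5.5)),np.sin(np.radians(5.5)),0]);v=np.cross([0,0,1],u)
def yof(c,rows,col,z): return [ (round(float((p-np.array([.5657,-.159,0]))@v)*1e3,1)) for p in unproj(c,[(col,r) for r in rows],z)]
def edges(im,col,lo,hi,th):
    k=im[:,col-2:col+3].mean(1);e=k[2:]-k[:-2];return [(i+1,int(e[i])) for i in range(lo,hi) if abs(e[i])>th and abs(e[i])==np.abs(e[max(0,i-4):i+5]).max()]
for n,cols in(('w2',(225,270,305,335)),('w9',(200,225,262,290,330,350))):
    c=dict(np.load(f'pics/{n}.npz'));im=cv2.imread(f'pics/{n}.png').astype(float).sum(2)
    for col in cols:
        E_=edges(im,col,2,300,40); r=[e[0] for e in E_]
        print(n,col,E_); print('  z.030',yof(c,r,col,.03)); print('  z.063',yof(c,r,col,.063))
E
```

```text
w2 225 []Traceback (most recent call last):
  File "<stdin>", line 10, in <module>
  File "<stdin>", line 3, in yof
  File "h.py", line 9, in unproj
    E=np.array(c['extrinsics']);n=cv2.undistortPoints(np.array(uv,float).reshape(-1,1,2),np.array(c['K']),np.array(c['dist_coeffs'])).reshape(-1,2)
                                  ~~~~~~~~~~~~~~~~~~~^^^^^^^^^^^^^^^^^^^^^^^^^^^^^^^^^^^^^^^^^^^^^^^^^^^^^^^^^^^^^^^^^^^^^^^^^^^^^^^^
cv2.error: OpenCV(4.12.0) /io/opencv/modules/calib3d/src/undistort.dispatch.cpp:347: error: (-215:Assertion failed) CV_IS_MAT(_src) && CV_IS_MAT(_dst) && (_src->rows == 1 || _src->cols == 1) && (_dst->rows == 1 || _dst->cols == 1) && _src->cols + _src->rows - 1 == _dst->rows + _dst->cols - 1 && (CV_MAT_TYPE(_src->type) == CV_32FC2 || CV_MAT_TYPE(_src->type) == CV_64FC2) && (CV_MAT_TYPE(_dst->type) == CV_32FC2 || CV_MAT_TYPE(_dst->type) == CV_64FC2) in function 'cvUndistortPointsInternal'
```

```bash
python3 - <<'E'
from h import *
u=np.array([np.cos(np.radians(5.5)),np.sin(np.radians(5.5)),0]);v=np.cross([0,0,1],u)
def yof(c,rows,col,z): return [ (round(float((p-np.array([.5657,-.159,0]))@v)*1e3,1)) for p in unproj(c,[(col,r) for r in rows],z)]
def edges(im,col,lo,hi,th):
    k=im[:,col-2:col+3].mean(1);e=k[2:]-k[:-2];return [(i+1,int(e[i])) for i in range(lo,hi) if abs(e[i])>th and abs(e[i])==np.abs(e[max(0,i-4):i+5]).max()]
for n,cols in(('w2',(255,305,320,340)),('w9',(200,225,262,290,330))):
    c=dict(np.load(f'pics/{n}.npz'));im=cv2.imread(f'pics/{n}.png').astype(float).sum(2)
    for col in cols:
        E_=edges(im,col,2,300,40); r=[e[0] for e in E_]
        if not r: print(n,col,'none'); continue
        print(n,col,E_); print('  z.030',yof(c,r,col,.03)); print('  z.063',yof(c,r,col,.063))
E
```

```text
w2 255 [(80, 312), (138, -138), (199, 135), (233, -335)]
  z.030 [96.0, 30.5, -45.0, -90.7]
  z.063 [95.2, 34.7, -34.9, -77.1]
w2 305 [(12, -125), (79, 318), (105, 156), (112, -315), (167, -69), (191, 77), (220, 237), (232, -338)]
  z.030 [166.8, 96.6, 67.8, 59.9, -5.0, -35.2, -73.4, -89.9]
  z.063 [160.6, 95.7, 69.2, 61.9, 2.0, -25.9, -61.2, -76.4]
w2 320 [(7, -72), (79, 338), (105, 161), (112, -339), (219, 239), (232, -339)]
  z.030 [171.9, 96.5, 67.8, 59.8, -72.2, -90.1]
  z.063 [165.3, 95.7, 69.1, 61.8, -60.1, -76.6]
w2 340 [(80, 222), (113, -62), (119, -214), (136, 127), (189, -322), (199, -299), (212, 128), (232, -362)]
  z.030 [95.4, 58.6, 51.8, 32.0, -33.0, -45.9, -63.1, -90.3]
  z.063 [94.6, 60.7, 54.4, 36.2, -23.8, -35.8, -51.6, -76.8]
w9 200 [(115, 46), (150, 160), (180, -374), (300, -52)]
  z.030 [12.7, -14.5, -41.3, -204.7]
  z.063 [30.6, 7.7, -14.9, -152.7]
w9 225 [(31, 57), (47, 45), (146, 40), (173, -104), (180, -128)]
  z.030 [64.8, 55.9, -11.4, -34.9, -41.4]
  z.063 [74.6, 67.1, 10.4, -9.5, -15.0]
w9 262 [(26, -106), (46, 64), (59, -66), (180, -125), (295, 41)]
  z.030 [67.3, 56.3, 48.8, -41.6, -194.7]
  z.063 [76.7, 67.4, 61.1, -15.1, -144.3]
w9 290 [(26, -257), (46, 269), (53, -118), (59, -79), (180, -116)]
  z.030 [67.2, 56.3, 52.3, 48.8, -41.6]
  z.063 [76.7, 67.4, 64.0, 61.1, -15.2]
w9 330 [(60, -257), (103, 41), (136, 143), (173, -259), (180, -112)]
  z.030 [48.3, 20.8, -3.5, -35.0, -41.6]
  z.063 [60.7, 37.5, 17.0, -9.6, -15.2]
```

{"api": "jog_arm", "payload": {
  "deltas": [
    [1,[0,0,-0.06],[-0.004,0,0]],
    [1,[0,0,-0.12],[-0.004,0,0]],
    [1,[0,0,-0.165],[-0.004,0,0]],
    [1,[0,0,-0.165],[-0.004,0,0]],
    [1,[0,0,-0.165],[-0.004,0,0]],
    [1,[0,0,-0.165],[-0.004,0,0]]
  ]
}}

```text
t: 15.63
tool_pos: [0.5663, -0.1661, 0.08]
tool_rot: [1.873, 2.059, -0.424]
contact_force: [0.2, -0.0, -2.1]
opening: 0.0541
grip_force: 106.1
```

```bash
python3 - <<'E'
from h import *
plan(MK[0]+[0,-.0015,.063],MK[1],-25.7)
E
```

```text
t 15.63 p [ 0.5663 -0.1661  0.08  ] z [ 0.039 -0.427 -0.903] y [ 0.996  0.094 -0.002] q [-0.217  0.073  1.907 -0.484  1.071 -0.095] op 0.0541 F [ 0.2 -0.  -2.1] g 106.14858627319336
TCP [ 0.5665 -0.1666  0.0461] d [ 0.042 -0.432 -0.901] shift [0.0004, -0.0013, -0.0846] turn [-0.0016, -0.0006, 0.0006] rows 1.0
```

{"api": "jog_arm", "payload": {
  "deltas": [
    [1,[0,-0.001,-0.012],[0,0,0]],
    [1,[0,-0.001,-0.022],[0,0,0]],
    [1,[0,-0.001,-0.032],[0,0,0]],
    [1,[0,-0.001,-0.042],[0,0,0]],
    [1,[0,-0.001,-0.05],[0,0,0]],
    [1,[0,-0.001,-0.05],[0,0,0]]
  ]
}}

```text
t: 16.13
tool_pos: [0.5642, -0.1658, 0.0562]
tool_rot: [1.875, 2.063, -0.427]
contact_force: [1.6, -1.4, -3.0]
opening: 0.0543
grip_force: 106.3
```

{"api": "jog_arm", "payload": {
  "deltas": [
    [1,[0,0,-0.008],[0,0,0]],
    [1,[0,0,-0.016],[0,0,0]],
    [1,[0,0,-0.024],[0,0,0]],
    [1,[0,0,-0.028],[0,0,0]],
    [1,[0,0,-0.032],[0,0,0]],
    [1,[0,0,-0.032],[0,0,0]]
  ]
}}

```text
t: 16.63
tool_pos: [0.5654, -0.1662, 0.0478]
tool_rot: [1.875, 2.06, -0.429]
contact_force: [-9.3, 5.4, 17.3]
opening: 0.0543
grip_force: 109.0
```

```bash
python3 - <<'E'
from h import *
plan(MK[0]+[0,-.0015,.063],MK[1],-25.7)
E
```

```text
t 16.63 p [ 0.5654 -0.1662  0.0478] z [ 0.035 -0.428 -0.903] y [ 0.996  0.092 -0.005] q [-0.217  0.122  1.918 -0.502  1.023 -0.062] op 0.0543 F [-9.3  5.4 17.3] g 109.02231574058533
TCP [ 0.5665 -0.1666  0.0461] d [ 0.042 -0.432 -0.901] shift [0.0028, -0.0009, -0.0042] turn [-0.0013, -0.0018, 0.0011] rows 1.0
```

{"api": "jog_arm", "payload": {
  "deltas": [
    [1,[0.004,0,-0.006],[0,0,0]],
    [1,[0.004,0,-0.012],[0,0,0]],
    [1,[0.004,0,-0.015],[0,0,0]],
    [1,[0.004,0,-0.015],[0,0,0]]
  ]
}}

```text
t: 16.97
tool_pos: [0.5664, -0.1668, 0.0478]
tool_rot: [1.877, 2.056, -0.438]
contact_force: [-33.3, 17.3, 53.8]
opening: 0.0541
grip_force: 113.7
```

```bash
python3 - <<'E'
from h import *
plan(MK[0]+[0,-.0015,.063],MK[1],-25.7)
wrist('w10')
E
```

```text
t 16.97 p [ 0.5664 -0.1668  0.0478] z [ 0.03  -0.432 -0.901] y [ 0.996  0.089 -0.01 ] q [-0.215  0.128  1.912 -0.507  1.029 -0.056] op 0.0541 F [-33.3  17.3  53.8] g 113.69166612625122
TCP [ 0.5665 -0.1666  0.0461] d [ 0.042 -0.432 -0.901] shift [0.0001, 0.0006, -0.004] turn [0.0001, -0.0031, 0.0023] rows 1.0
t 16.97 p [ 0.5664 -0.1668  0.0478] z [ 0.03  -0.432 -0.901] y [ 0.996  0.089 -0.01 ] q [-0.215  0.128  1.912 -0.507  1.029 -0.056] op 0.0541 F [-33.3  17.3  53.8] g 113.69166612625122
```

{"api": "jog_arm", "payload": {
  "deltas": [
    [1,[-0.004,0,0.012],[0,0,0]],
    [1,[-0.004,0,0.018],[0,0,0]],
    [-1,[-0.004,0,0.018],[0,0,0]],
    [-1,[-0.004,0,0.018],[0,0,0]],
    [-1,[-0.004,0,0.018],[0,0,0]],
    [-1,[-0.004,0,0.018],[0,0,0]],
    [-1,[-0.004,0,0.018],[0,0,0]],
    [-1,[-0.004,0.05,0.12],[0,0,0]],
    [-1,[-0.008,0.1,0.22],[0,0,0]],
    [-1,[-0.012,0.15,0.33],[0,0,0]],
    [-1,[-0.012,0.15,0.33],[0,0,0]],
    [-1,[-0.012,0.15,0.33],[0,0,0]]
  ]
}}

```text
t: 18.02
tool_pos: [0.5645, -0.105, 0.176]
tool_rot: [1.87, 2.058, -0.418]
contact_force: [0.2, 0.3, 0.2]
opening: 0.0855
grip_force: 0.0
```

```bash
python3 - <<'E'
from h import *
wrist('w11'); c=dict(np.load('pics/w11.npz'));E_=c['extrinsics'];print('cam',(-E_[:3,:3].T@E_[:3,3]).round(3))
im=cv2.GaussianBlur(cv2.imread('pics/w11.png'),(3,3),0).astype(float).sum(2)
u=np.array([np.cos(np.radians(5.5)),np.sin(np.radians(5.5)),0]);v=np.cross([0,0,1],u);k=np.array([0,0,1])
o=np.array([.5657,-.160,.0])
P=lambda a,b,z:o+a*1e-3*v+b*1e-3*u+z*1e-3*k
for n,pts in(('+y end top',[P(60,s,71) for s in(-28,0,28)]),('+y bot',[P(60,s,55) for s in(-28,0,28)]),('-y top',[P(-60,s,71) for s in(-28,0,28)]),('-y stop top',[P(-62.5,s,63) for s in(-20,20)]),('+y stop',[P(62.5,s,63) for s in(-20,20)]),('rollers',[P(a,b,75.5) for a in(42,-42) for b in(-32,32)])):
    print(n,proj(c,pts).round(1).tolist())
E
```

```text
t 18.02 p [ 0.5645 -0.105   0.176 ] z [ 0.045 -0.427 -0.903] y [0.995 0.096 0.004] q [-0.109 -0.055  1.862 -0.455  1.267 -0.081] op 0.0855 F [0.2 0.3 0.2] g 0.0
cam [0.551 0.03  0.265]
+y end top [[229.3, 144.9], [273.0, 144.9], [316.8, 145.0]]
+y bot [[231.7, 131.5], [273.3, 131.4], [314.9, 131.5]]
-y top [[242.2, 261.0], [274.4, 261.1], [306.5, 261.1]]
-y stop top [[252.0, 255.6], [296.9, 255.7]]
+y stop [[242.4, 134.7], [303.8, 134.8]]
rollers [[225.1, 171.5], [321.3, 171.5], [235.5, 251.9], [312.8, 252.0]]
```

```bash
python3 - <<'E'
from h import *
im=cv2.imread('pics/w11.png').astype(float).sum(2);c=dict(np.load('pics/w11.npz'))
def E1(k,lo,hi,th):
    e=k[2:]-k[:-2];return [(i+1,int(e[i])) for i in range(lo,hi) if abs(e[i])>th and abs(e[i])==np.abs(e[max(0,i-3):i+4]).max()]
for col in(236,248,262,274,286,298,310): print('col',col,E1(im[:,col-1:col+2].mean(1),100,300,35))
for r in(150,160,190,210,230,240,258): print('row',r,E1(im[r-1:r+2].mean(0),190,350,35))
a=cv2.resize(im[125:275:3,205:345:4]/3,None,fx=1,fy=1)
for row in a: print(' '.join(f'{int(x)//10:2d}' for x in row))
E
```

```text
col 236 [(128, 101), (133, -255), (142, 70), (232, -80), (241, -91), (249, 152), (258, -276)]
col 248 [(124, 176), (133, -284), (142, 83), (148, -72), (152, 72), (166, -80), (171, 91), (183, -82), (188, 87), (199, -87), (203, 90), (213, -85), (218, 88), (227, -86), (231, 91), (243, 71), (258, -131)]
col 262 [(101, -36), (124, 173), (133, -259), (142, 69), (161, 35), (188, 42), (250, -97), (254, 98), (258, -132)]
col 274 [(128, 195), (133, -264), (142, 77), (148, -80), (152, 71), (166, -95), (171, 95), (184, -88), (188, 88), (199, -88), (203, 99), (214, -84), (218, 90), (227, -91), (231, 94), (239, -89), (243, 102), (251, -99), (258, -127)]
col 286 [(133, -132), (142, 64), (167, -85), (184, -77), (188, 61), (199, -76), (204, 80), (213, -93), (218, 77), (227, -98), (231, 98), (239, -92), (243, 103), (251, -97), (258, -140)]
col 298 [(101, -35), (133, -246), (142, 72), (148, -73), (152, 73), (167, -84), (171, 85), (183, -69), (188, 74), (199, -40), (203, 40), (231, 45), (250, -69), (258, -150)]
col 310 [(130, -122), (142, 106), (178, 82), (205, -234), (229, 246), (233, -255), (250, 205)
[... 5328 characters left out ...]
6  6  6  6  6  6  6  6  6  6  6  6  6 10 15 18 17  7  4  4  4  4  5  5
 4  4  4  4  4  5 12 17 13  9  9  9  8  9  9  9  9  8  9  9  9  9  9  9 11  9 16 14  5  4  4  5  5  4  4
 4  4  4  4  4  4  4  5  4  4  4  4  4  4  4  4  4  4  4  4  4  4  4  4  4  4  4  5  4  5  5  4  4  5  5
 4  4  4  4  4  4  4  4  4  4  4  4  4  4  4  4  4  4  4  4  4  4  4  4  4  4  4  4  5  4  4  4  5  4  4
 4  4  4  4  4  4  4  4  4  4  4  4  4  4  4  4  4  4  4  4  4  4  4  4  4  4  4  4  4  4  5  4  4  5  4
 4  4  4  4  4  4  4  4  4  4  4  4  4  4  4  4  4  4  4  4  4  4  4  4  4  4  4  4  4  4  4  4  4  4  4
 4  4  4  4  4  4  4  4  4  4  4  4  4  3  4  4  4  3  4  4  4  4  4  4  4  4  4  4  4  4  4  4  5  4  4
```

```bash
python3 - <<'E'
from h import *
im=cv2.imread('pics/w11.png').astype(float).sum(2)/3
for r in (168,171,174,177,180,246,249,252,254,256):print(r,'L',im[r,210:248].astype(int).tolist(),'\n   R',im[r,298:336].astype(int).tolist())
E
```

```text
168 L [228, 226, 217, 179, 147, 144, 138, 141, 136, 132, 130, 130, 133, 135, 142, 145, 147, 146, 143, 135, 115, 104, 95, 93, 92, 87, 82, 82, 92, 97, 93, 83, 72, 63, 61, 63, 64, 66] 
   R [64, 72, 83, 98, 97, 85, 72, 79, 95, 100, 93, 99, 118, 138, 148, 157, 160, 165, 156, 153, 147, 149, 150, 155, 160, 162, 160, 153, 158, 187, 218, 228, 229, 229, 229, 230, 230, 229]
171 L [229, 228, 222, 200, 161, 151, 155, 157, 162, 161, 161, 165, 167, 168, 166, 163, 158, 153, 144, 135, 122, 106, 97, 95, 97, 91, 81, 80, 95, 102, 103, 100, 92, 87, 88, 90, 85, 86] 
   R [83, 85, 93, 98, 89, 72, 69, 80, 95, 101, 100, 108, 126, 141, 154, 166, 172, 180, 184, 184, 185, 188, 191, 189, 184, 176, 165, 157, 169, 204, 225, 230, 230, 230, 230, 231, 229, 228]
174 L [228, 227, 227, 224, 205, 164, 159, 170, 172, 169, 165, 167, 170, 172, 172, 166, 160, 157, 147, 137, 127, 113, 105, 106, 105, 102, 92, 82, 93, 100, 105, 101, 100, 101, 102, 102, 105, 101] 
   R [103, 104, 104, 101, 91, 79, 74, 86, 100, 105, 103, 112, 129, 143, 157, 168, 175, 181, 182, 184, 186, 188, 190, 190, 182, 171, 163, 168, 203, 225, 229, 231, 229,
[... 1836 characters left out ...]
L [52, 45, 49, 50, 46, 45, 51, 51, 47, 49, 50, 46, 47, 51, 52, 53, 72, 115, 152, 169, 179, 182, 182, 187, 187, 181, 177, 167, 155, 139, 119, 106, 103, 99, 84, 70, 63, 66] 
   R [70, 85, 102, 106, 109, 121, 139, 153, 165, 176, 182, 183, 185, 189, 187, 178, 168, 147, 112, 71, 48, 49, 48, 46, 49, 47, 53, 48, 49, 50, 48, 47, 50, 53, 52, 44, 50, 48]
256 L [47, 48, 46, 50, 46, 48, 48, 48, 47, 45, 47, 47, 49, 52, 49, 50, 57, 81, 120, 155, 174, 179, 185, 184, 188, 183, 175, 161, 136, 114, 105, 107, 111, 118, 108, 101, 99, 97] 
   R [103, 115, 115, 118, 130, 121, 116, 137, 158, 172, 181, 182, 183, 188, 184, 170, 148, 111, 73, 52, 45, 48, 45, 49, 50, 51, 50, 46, 50, 52, 47, 50, 51, 50, 51, 51, 49, 49]
```

```bash
python3 -c "
from station import ctrl
print(ctrl.finish_job())"
```

```text
the job is handed in; nothing more can be done
None
```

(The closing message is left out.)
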